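# Roll the snap strip flat and lock the case

### The arm

A 7-joint arm with a two-finger parallel gripper is mounted at the origin on the work surface. World frame = base frame: x ahead of the robot, y to its left, z up, the work surface at z = 0. Lengths are in m, angles in rad, forces in N, time in s.
With the tool pointing down it reaches from about 0.425 to 0.925 m from the base axis. Payload 6.8 kg.
Tool frame: the origin (TCP) lies on the mounting face of the last link; the fingertips stand 173 mm ahead of it and the grasp point (between the pads) lies 155 mm ahead of it; z points along the fingers, y is the line along which they close (so a half turn about z gives the same grasp; the last joint's range is limited). The gripper opens to 85 mm and grips with 20 to 120 N. Pads are 22 mm wide; open, the fingers measure 114 mm over their backs; the gripper's body (76 mm by 85 mm) begins 54 mm behind the grasp point. The pads swing forward as they close: fully open they stand 13 mm farther back than shut.
Start: joints at [-1.4, 0.477, 0.022, 1.555, -0.011, 1.109, -0.083], TCP at [0.186, 0.649, 0.405] pointing down, gripper open.
Joint ranges: [-2.96, 2.96], [-0.34, 2.1], [-1.41, 1.46], [0.24, 2.44], [-1.37, 4.51], [0.17, 1.92], [-2.96, 2.96]. Speed limits (rad/s): [2.39, 2.39, 3.14, 3.14, 3.14, 3.14, 3.14].

### API

Orientations are given as a unit quaternion [w, x, y, z].
In Python, from station import bot gives the robot as it stands. The module is installed in compiled form; this text tells all that it offers.
- The arm moves only by the shell command python3 -m pendant 'ROWS' [FORCE]. ROWS is JSON, a list of rows, each a list of 5 numbers: the finger opening in m, from 0 to 0.0854, then the shift along the tool's x, y, z in m, then the turn about the tool's z in degrees. In form: [[jaw, x, y, z, yaw], ...]. A call has 1 to 12 rows; each row shifts and turns the commanded pose from where the row before left it, along the tool's axes as they then stand; what a row does not reach is not made up. A row lasts 1/12 s, in which the tool goes at most 41.7 mm and 7.16 degrees, less where a joint would pass 70% of its speed; a pose out of reach is approached as far as the arm can. A call with a gripper value outside its range is refused whole. The fingers move at their own pace and stop on an object; FORCE is the grip in N (left out, the last holds). Time passes only in rows, so rows that do not move let the fingers close. It gives the time, the measured TCP pose, the force, the opening and the grip force at its end, in the units of the state.
- bot.get_obs(): the state, without advancing time (a new reading comes with each control period).
- bot.read_camera(name): name is "scene" or "top" or "wrist"; returns (picture, depth): 420x560x3 uint8, blue, green, red; 420x560 float32, m along the optical axis (not along the pixel's ray), 0 where there is no reading.
- bot.camera_model(name): a dict with "intrinsics" (3x3 intrinsics, pixels), "R" (3x3) and "t" (3): a world point X has camera coordinates R X + t. Camera axes: x right, y down, z forward; pixel columns grow to the right and rows downward; lengths in m; the calibration is good to about 2 mm. A picture is of the moment at which its call begins: read the wrist's pose just before it. camera_model takes no time and is no camera call; for the wrist camera it gives the pose at the moment of the call.
- bot.hand_in(): hands the job in; it is judged then, once.
Trained networks look in the newest picture that a camera, given by its name, has taken for a name from the list of things; names that differ only in an ending like _2 or _b are one class to them, and where a whole thing is asked for, a point or a joint stands for the part that bears it (a point fixed in the world has none). Each returns a list of dicts, best first, with "score" (0 to 1); they miss things now and then, are a little off and sometimes report something else, mostly with a low value. They report only what shows in the picture. A call takes as long as a camera call. They do not tell look-alikes from the thing itself.
- bot.boxes_of(name, camera): "at" ([column, row] in pixels, amid what is visible of it).
- bot.trace(name, camera): "mask" (420x560 bool, what is visible of it) and "at" ([column, row] in pixels, amid what is visible of it).
- bot.pinpoint(name, camera): "at" ([column, row] in pixels: a listed point, or the origin of a listed thing).
The state is a dict: "t": time; "q": joint angles; "joint_vel": joint speeds; "joint_torque": joint torques, N m; "eef_pos": TCP position; "tool_rot": TCP orientation; "contact_force": force on the tool from outside, world axes, zero at the start; "torque": the same for the moment, N m; "gripper_width": opening from 0.0 (shut) to 1.0 (fully open); "grasp_force": force on a finger pad.
Only numpy, scipy, OpenCV 4.12 (cv2) and the standard library are available. Lean on these libraries where they do the work, as an engineer would, in place of code of your own. Each camera call takes 0.05 s, during which the arm holds its last target. There are 200 camera calls.

### The job

Close the fastener case: take the hand roller from its rest and roll it firmly along the orange snap strip until every link sits flush in its channel (press the strip only with the roller, not with the fingers). Then swing the red cam lever through its quarter turn to the end stop, and leave the roller hanging back in its wooden rest, without disturbing the small box on the lid, the jar or the carton.

Things in the scene. Friction and masses are not known exactly. Their poses are not given: they have to be found in the camera images.
- case: Shipping case, fixed: grey box with blue lid, 200 (x) x 260 (y) x 70 mm high. Origin at the centre of its underside; z up, lid top at z = 70. A channel with the orange snap strip runs along its y at x = -60; the red cam lever turns about x = 0, y = 0. Yaw up to 0.35 rad either way.
- strip: Aluminium channel on the lid, fixed, axes as the case: 30 mm wide, 216 long (y), 10 high. Origin at the middle of its underside, on the lid. Its two side cheeks (6 mm wide) and solid end blocks (|y| = 91 to 108) have their tops at z = 10, the flush level. Six orange links sit between the end blocks.
- roller: Loose hand roller, 0.33 kg, 92 mm high. Origin: lowest point of its rubber wheel (radius 18, width 30); axle along x at z = 18, so it rolls along its y, either way round. Steel frame plate 70 (x) x 44 (y), z = 36 to 44; above it the yellow grip block 40 (x) x 26 (y), z = 44 to 92. Grip across y (26 mm), so the push of rolling does not turn it in the fingers.
- rest: Wooden rest, fixed, left or right of the case. Origin at the centre of its underside. Two rails, 40 mm high, 90 long, run along its y at x = -30 and +30, 50 clear between them, open at the ends. The roller hangs between them, frame plate on the rail tops, its y along the rest's y: roller origin then 4 mm above the rest's, near its centre.
- wheel (a joint): Turn of the roller's wheel about its axle (rad, 0 at start, no limit); 1 rad is 18 mm of rolling.
- lever (a joint): Angle (rad) of the red cam lever about its vertical pivot: starts at 0 to 0.25, end stop 1.571 = locked. At 0 the arm points along the case's -y; it grows anticlockwise seen from above, to the case's +x, with the steel tongue then over the strip. Stays where left; about 2 N at the knob moves it.
- lever_knob (a point): Centre of the top of the red upright knob (20 mm diameter, 42 mm high) at the end of the lever arm, 85 mm from the pivot; top 56 mm above the lid.
- lever_pivot (a point): Top centre of the lever's pivot hub, on its vertical axis, 16 mm above the lid (hub 32 mm diameter).
- washer_box: Small loose cardboard box, 45 x 45 x 20 mm, standing on the lid at the corner towards case +x, +y. Origin at the centre of its underside. Leave alone.
- nail_tray: Grey tray of nails, 120 x 120 x 45 mm, fixed, on the other side of the case from the rest. Origin at the centre of its underside.
- nut_jar: Loose jar, 64 mm diameter, 85 mm high. Origin at the centre of its underside. Leave alone.
- carton: Loose cardboard box 90 x 80 x 60 mm. Origin at the centre of its underside. Leave alone.
- link0 (a joint): How far link 0 of the orange strip is pressed in (m): starts at 0 to 0.0012, standing up to 5 mm proud of the flush level, 0.005 = flush. Link 17 mm wide and 29 mm long, hard plastic, centred at y = -75 mm in the strip's frame. Moves straight down, stiff: about 8 N on it presses it in, and it stays where it is pressed.
- link1 (a joint): How far link 1 of the orange strip is pressed in (m): starts at 0 to 0.0012, standing up to 5 mm proud of the flush level, 0.005 = flush. Link 17 mm wide and 29 mm long, hard plastic, centred at y = -45 mm in the strip's frame. Moves straight down, stiff: about 8 N on it presses it in, and it stays where it is pressed.
- link2 (a joint): How far link 2 of the orange strip is pressed in (m): starts at 0 to 0.0012, standing up to 5 mm proud of the flush level, 0.005 = flush. Link 17 mm wide and 29 mm long, hard plastic, centred at y = -15 mm in the strip's frame. Moves straight down, stiff: about 8 N on it presses it in, and it stays where it is pressed.
- link3 (a joint): How far link 3 of the orange strip is pressed in (m): starts at 0 to 0.0012, standing up to 5 mm proud of the flush level, 0.005 = flush. Link 17 mm wide and 29 mm long, hard plastic, centred at y = 15 mm in the strip's frame. Moves straight down, stiff: about 8 N on it presses it in, and it stays where it is pressed.
- link4 (a joint): How far link 4 of the orange strip is pressed in (m): starts at 0 to 0.0012, standing up to 5 mm proud of the flush level, 0.005 = flush. Link 17 mm wide and 29 mm long, hard plastic, centred at y = 45 mm in the strip's frame. Moves straight down, stiff: about 8 N on it presses it in, and it stays where it is pressed.
- link5 (a joint): How far link 5 of the orange strip is pressed in (m): starts at 0 to 0.0012, standing up to 5 mm proud of the flush level, 0.005 = flush. Link 17 mm wide and 29 mm long, hard plastic, centred at y = 75 mm in the strip's frame. Moves straight down, stiff: about 8 N on it presses it in, and it stays where it is pressed.
Not all that is in view belongs to the job. What is shaped like the rest but purple is not meant. Leave any purple look-alike of the roller alone.

How it is judged:
On the way, in this order (a step that is already met when the one before it is completed fails the run):
1. the roller's wheel, pressed on the strip with over 3 N, has rolled 2.5 rad (45 mm) or more either way (contact force between roller and strip above 3 N and (value of joint wheel above 2.5 rad or value of joint wheel below -2.5 rad)), for 0.04 s.
2. all six links are pressed in to within 1.5 mm of flush (value of joint each of link0, link1, link2, link3, link4, link5 above 0.0035 m), for 0.1 s.
3. the lever is within 0.12 rad of its end stop (value of joint lever above 1.45 rad), for 0.1 s.
At the end, for the whole second after the job is handed in: All six links are within 1.5 mm of flush (pressed in over 3.5 mm), the lever is turned past 1.45 rad, and the roller hangs still and upright in its rest (within 30 mm of the rest's centre, its origin 0 to 8 mm above the rest's underside) (all of step 2 and value of joint lever above 1.45 rad and horizontal distance between roller and rest below 0.03 m and z of roller in the frame of rest between 0 and 0.008 m and angle between roller's own z axis and vertical below 0.1 rad and linear speed of roller below 0.02 m/s); the robot touches nothing.
It fails at once if the fingers press on the strip or its channel (over 3 N) (contact force between the fingers and strip above 3 N).
It fails at once if the washer box is shifted more than 25 mm or tipped (distance of washer_box from where it was at the start of the episode above 0.025 m or angle between washer_box's own z axis and vertical above 0.3 rad).
It fails at once if the nut jar is shifted more than 25 mm or tipped (distance of nut_jar from where it was at the start of the episode above 0.025 m or angle between nut_jar's own z axis and vertical above 0.3 rad).
It fails at once if the carton is shifted more than 25 mm or tipped (distance of carton from where it was at the start of the episode above 0.025 m or angle between carton's own z axis and vertical above 0.3 rad).
It also fails if it takes over 72 s, if anything falls off the work surface, if the arm or the gripper's body presses on something with over 40 N, if the wrist force passes 120 N, or if a joint passes its speed limit or range.

## Working session

There is one attempt and no reset: what is moved stays moved. The work goes in short steps, Python scripts to look and compute and a shell command to move; the robot and the scene stay as the last step left them, time stands still between calls to the robot, and variables do not carry over. Pictures are saved under pics/ and viewed, at most 10 in all, crops included, and the job is handed in when it is done.

```bash
mkdir -p pics; cat > h.py <<'E'
import numpy as np, cv2
from station import bot
def world(cam,px,D,z=None,M=None):
    M=M or bot.camera_model(cam);K=np.array(M["intrinsics"]);R=np.array(M["R"]);t=np.array(M["t"])
    ray=np.linalg.inv(K)@np.array([px[0],px[1],1.0])
    if z is None:
        d=D[int(round(px[1])),int(round(px[0]))]; return R.T@(ray*d-t)
    o=-R.T@t; r=R.T@ray; return o+r*(z-o[2])/r[2]
def cloud(cam,D,M=None):
    M=M or bot.camera_model(cam);K=np.array(M["intrinsics"]);R=np.array(M["R"]);t=np.array(M["t"])
    v,u=np.mgrid[:420,:560]; P=np.stack([(u-K[0,2])/K[0,0]*D,(v-K[1,2])/K[1,1]*D,D],-1)
    return (P-t)@R
def rot(o):
    from scipy.spatial.transform import Rotation as Ro
    return Ro.from_quat(np.array(o["tool_rot"])[[1,2,3,0]]).as_matrix()
def rect(xy):
    r=cv2.minAreaRect((np.asarray(xy)*1000).astype(np.float32)); return np.round(r[0],1),np.round(r[1],1),round(r[2],1)
E
python3 - <<'E'
from h import *
np.set_printoptions(precision=3,suppress=True)
I,D=bot.read_camera("top"); cv2.imwrite("pics/top.png",I)
C=cloud("top",D)
for n in ["case","strip","roller","rest","washer_box","nail_tray","nut_jar","carton","lever"]:
    for d in bot.trace(n,"top")[:3]:
        m=d["mask"]&(D>0); p=C[m]; zt=np.percentile(p[:,2],97) if len(p) else 0
        if len(p)<10: continue
        s=p[p[:,2]>zt-.012]
        print(n,round(d["score"],2),np.array(d["at"]),"zt",round(zt,3),*rect(s[:,:2]))
for n in ["lever_knob","lever_pivot","roller","rest","case"]:
    for d in bot.pinpoint(n,"top")[:3]: print(n,round(d["score"],2),d["at"],world("top",d["at"],D))
print(bot.get_obs())
E
```

```text
case 0.74 [221.4 208.6] zt 0.089 [567.8  25.1] [237.9 171. ] 78.8
case 0.7 [119.9 233.2] zt 0.046 [479.8 323. ] [120.3 122.2] 3.9
roller 0.84 [301.6 191.2] zt 0.096 [ 613.5 -191.9] [25.2 40.2] 75.5
roller 0.55 [353.5 241.7] zt 0.099 [ 474.3 -338. ] [39.6 26.4] 23.3
rest 0.86 [451.3 275.4] zt 0.042 [ 381.8 -625.6] [70.  88.2] 7.3
rest 0.69 [343.3 241.4] zt 0.043 [ 473.2 -335.3] [70.1 89. ] 22.3
rest 0.25 [352.2 163.7] zt 0.065 [ 695.5 -325.2] [79.7 91.4] 69.3
washer_box 0.64 [194.2 175.9] zt 0.095 [638.5 107. ] [45.2 44.4] 75.2
washer_box 0.2 [126.2 165.7] zt 0.089 [676.3 312.2] [54.4 55.1] 61.6
nail_tray 0.58 [122.4 229.8] zt 0.047 [479.7 323.2] [120.5 122.2] 4.1
nut_jar 0.76 [127.  163.8] zt 0.089 [676.7 312.2] [54.  54.3] 71.6
carton 0.92 [350.7 163.4] zt 0.065 [ 696.  -324.3] [77.7 91.7] 69.3
lever 0.9 [225.9 204.5] zt 0.126 [558.9 -54.6] [16.  16.8] 27.7
lever_knob 0.8 [253.0, 203.8] [ 0.56  -0.056  0.122]
lever_knob 0.34 [193.4, 175.8] [0.638 0.113 0.088]
lever_pivot 0.71 [221.4, 212.0] [0.541 0.034 0.071]
roller 0.97 [351.5, 243.9] [ 0.461 -0.329  0.08 ]
roller 0.77 [300.4, 193.9] [ 0.596 -0.184  0.087]
rest 0.81 [348.9, 239.1] [ 0.475 -0.324  0.067]
rest 0.64 [452.1, 280.2] [ 0.367 -0.637  0.   ]
rest 0.44 [218.4, 229.0] [0.493 0.039 0.081]
case 0.88 [223.7, 209.3] [0.548 0.027 0.081]
{'t': 0.75, 'q': array([-1.4  ,  0.477,  0.022,  1.555, -0.011,  1.109, -0.083]), 'joint_vel': array([-0.001, -0.001,  0.   , -0.   ,  0.001, -0.001, -0.002]), 'joint_torque': array([ -0.   , -59.623,   1.606, -28.151,   0.012,   0.002,  -0.   ]), 'eef_pos': array([0.186, 0.649, 0.405]), 'tool_rot': array([0.   , 0.139, 0.99 , 0.   ]), 'contact_force': array([-0.218,  0.767,  0.244]), 'torque': array([ 0.035, -0.006, -0.033]), 'grasp_force': 0.0, 'gripper_width': 1.0019046972872978}
```

View pics/top.png

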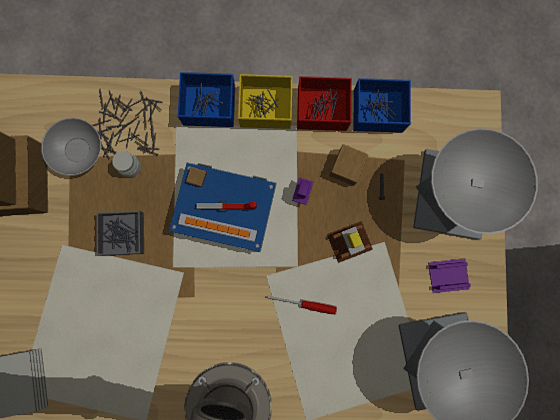

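The top view shows the blue case with its strip around (215,229) and the red knob at (253,204). The yellow roller sits in the brown rest at (353,242). The purple look-alikes are at (302,190) and (450,275).

```bash
cat >> h.py <<'E'
def go(p,ang=None,o=None):
    """shift in tool axes from the measured pose to TCP p, then tool yaw (deg) to bring tool y to world angle ang (nearest mod 360)"""
    o=o or bot.get_obs(); R=rot(o); e=np.array(o["eef_pos"])
    a=np.degrees(np.arctan2(R[1,1],R[0,1]))
    print("t",round(o["t"],2),"tcp",np.round(e,4),"yang",round(a,2),"F",np.round(o["contact_force"],1),"gw",round(o["gripper_width"],3),"gf",round(o["grasp_force"],1))
    if p is not None: print(" tool shift mm",np.round(1000*R.T@(np.array(p)-e),1))
    if ang is not None: print(" yaw deg",round(-((ang-a+180)%360-180),1))
E
python3 - <<'E'
from h import *
np.set_printoptions(precision=4,suppress=True)
I,D=bot.read_camera("top"); C=cloud("top",D)
b,g,r=[I[...,i].astype(int) for i in range(3)]
reg=np.zeros(D.shape,bool); reg[150:265,160:285]=1; reg&=D>0
m=reg&(r>150)&(g>70)&(g<190)&(b<120)&(r-b>80)&(C[...,2]<.1)&(C[...,0]<.58); print("orange",m.sum(),C[m].mean(0),rect(C[m][:,:2]))
ch=reg&(abs(C[...,2]-.082)<.009)&(C[...,0]<.56)&(np.minimum(np.minimum(r,g),b)>120); print("channel",rect(C[ch][:,:2]))
lid=reg&(abs(C[...,2]-.072)<.006)&(b>r+30); print("lid",lid.sum(),rect(C[lid][:,:2]),np.median(C[lid][:,2]))
red=reg&(r>g+70)&(b<90)&(g<60); kn=red&(C[...,2]>.118); print("knob",kn.sum(),C[kn].mean(0)); arm=red&(C[...,2]<.118);print("arm",rect(C[arm][:,:2]),np.median(C[arm][:,2]))
hi=(C[...,2]>.15)&(D>0)&(C[...,1]<-.2); print("lamps y max, x",C[hi][:,1].max(),C[hi][:,2].max())
for lo in (.15,.3,.45): 
    s=(C[...,2]>lo)&(C[...,2]<lo+.15)&(D>0); print(lo,s.sum(),C[s].min(0) if s.any() else 0,C[s].max(0) if s.any() else 0)
go((.55,.3,.40),-66.7)
E
```

```text
orange 275 [0.4988 0.0423 0.0837] (array([499.6,  43.2]), array([176.8,  14.6]), 78.6)
channel (array([515.1,  32.8]), array([226.5,  73.4]), 75.9)
lid 4312 (array([558.3,  31. ]), array([258.7, 200. ]), 78.6) 0.06998825543917696
knob 39 [ 0.5591 -0.0542  0.125 ]
arm (array([558.3,  -1.8]), array([15.2, 61. ]), 1.5) 0.0879799082117744
lamps y max, x -0.463618569457909 0.2428751438496734
0.15 19527 [ 0.0378 -0.7736  0.15  ] [0.7558 0.5944 0.3   ]
0.3 399 [ 0.0549 -0.0597  0.3001] [0.0772 0.0592 0.3488]
0.45 0 0 0
t 0.8 tcp [0.1858 0.6489 0.4047] yang 74.03 F [ 0.4  1.  -0. ] gw 1.0 gf 0.0
 tool shift mm [-446.2 -235.2    4.7]
 yaw deg 140.7
```

```bash
python3 -m pendant '[[0.0854,-0.036,-0.019,0,0],[0.0854,-0.036,-0.019,0,0],[0.0854,-0.036,-0.019,0,0],[0.0854,-0.036,-0.019,0,0],[0.0854,-0.036,-0.019,0,0],[0.0854,-0.036,-0.019,0,0],[0.0854,-0.036,-0.019,0,0],[0.0854,-0.036,-0.019,0,0],[0.0854,-0.036,-0.019,0,0],[0.0854,-0.036,-0.019,0,0],[0.0854,-0.036,-0.019,0,0],[0.0854,-0.036,-0.019,0,0]]' 80
python3 -m pendant '[[0.0854,0,0,0,7],[0.0854,0,0,0,7],[0.0854,0,0,0,7],[0.0854,0,0,0,7],[0.0854,0,0,0,7],[0.0854,0,0,0,7],[0.0854,0,0,0,7],[0.0854,0,0,0,7],[0.0854,0,0,0,7],[0.0854,0,0,0,7],[0.0854,0,0,0,7],[0.0854,0,0,0,7]]'
python3 -m pendant '[[0.0854,0,0,0,7],[0.0854,0,0,0,7],[0.0854,0,0,0,7],[0.0854,0,0,0,7],[0.0854,0,0,0,7],[0.0854,0,0,0,7],[0.0854,0,0,0,7],[0.0854,0,0,0,7],[0.0854,0,0,0,0],[0.0854,0,0,0,0]]'
python3 -c "
from h import *
go((.53,-.338,.38),-66.7)"
```

```text
t: 1.8
eef_pos: [0.5395, 0.3092, 0.405]
tool_rot: [0.0, 0.139, 0.99, 0.0]
contact_force: [-0.5, -0.0, 0.4]
gripper_width: 0.999
grasp_force: 0.0
t: 2.8
eef_pos: [0.5383, 0.311, 0.4048]
tool_rot: [-0.0, 0.768, 0.641, 0.0]
contact_force: [-0.1, 0.9, -0.3]
gripper_width: 1.001
grasp_force: 0.0
t: 3.63
eef_pos: [0.5382, 0.3111, 0.4047]
tool_rot: [0.0, 0.978, 0.21, 0.0]
contact_force: [0.5, 0.2, 0.0]
gripper_width: 1.001
grasp_force: 0.0
t 3.63 tcp [0.5382 0.3111 0.4047] yang -65.75 F [0.5 0.2 0. ] gw 1.001 gf 0.0
 tool shift mm [-274.1  588.5   24.8]
 yaw deg 1.0
```

```bash
python3 -m pendant '[[0.0854,-0.017,0.0368,0,0],[0.0854,-0.017,0.0368,0,0],[0.0854,-0.017,0.0368,0,0],[0.0854,-0.017,0.0368,0,0],[0.0854,-0.017,0.0368,0,0],[0.0854,-0.017,0.0368,0,0],[0.0854,-0.017,0.0368,0,0],[0.0854,-0.017,0.0368,0,0]]'
python3 -m pendant '[[0.0854,-0.017,0.0368,0,0],[0.0854,-0.017,0.0368,0,0],[0.0854,-0.017,0.0368,0.005,0],[0.0854,-0.017,0.0368,0.005,0],[0.0854,-0.017,0.0368,0.005,1],[0.0854,-0.017,0.0368,0.005,0],[0.0854,-0.017,0.0368,0.005,0],[0.0854,-0.017,0.0368,0,0],[0.0854,0,0,0,0],[0.0854,0,0,0,0]]'
python3 - <<'E'
from h import *
I,D=bot.read_camera("wrist"); cv2.imwrite("pics/w1.png",I); M=bot.camera_model("wrist"); C=cloud("wrist",D,M)
b,g,r=[I[...,i].astype(int) for i in range(3)]
y=(r>110)&(g>90)&(b<g-50)&(C[...,2]>.085)&(C[...,2]<.11)&(D>0); print("grip",y.sum(),rect(C[y][:,:2]),np.median(C[y][:,2]))
w=(abs(C[...,2]-.041)<.006)&(D>0)&(r<150)&(r>b+15)&(np.hypot(C[...,0]-.473,C[...,1]+.335)<.08); print("rails",w.sum(),rect(C[w][:,:2]))
for n in ("rest","roller"):
    for d in bot.trace(n,"wrist")[:2]:
        p=C[d["mask"]&(D>0)]; zt=np.percentile(p[:,2],97); s=p[p[:,2]>zt-.012]; print(n,d["score"],zt,rect(s[:,:2]))
go((.474,-.338,.30),-66.7)
E
```

```text
t: 4.3
eef_pos: [0.5335, -0.0154, 0.4051]
tool_rot: [-0.0, 0.978, 0.21, 0.0]
contact_force: [-0.3, -0.9, -0.2]
gripper_width: 1.001
grasp_force: 0.0
t: 5.13
eef_pos: [0.5259, -0.341, 0.3798]
tool_rot: [0.001, 0.98, 0.198, -0.0]
contact_force: [0.3, 1.5, 0.1]
gripper_width: 1.0
grasp_force: 0.0
grip 1151 (array([ 514.5, -472.2]), array([ 40.1, 310.6]), 16.9) 0.09635240589775057
rails 666 (array([ 472.8, -334.7]), array([68., 90.]), 22.6)
rest 0.93 0.041202222667224744 (array([ 472.1, -335. ]), array([69.6, 90. ]), 22.6)
rest 0.59 0.041603520429332116 (array([ 438.2, -527.3]), array([341.1,  28.3]), 57.3)
roller 0.68 0.09378133436106548 (array([ 611. , -191.4]), array([26.4, 40. ]), 74.6)
roller 0.67 0.09744845375456807 (array([ 473. , -337.5]), array([39.9, 26.1]), 23.7)
t 5.28 tcp [ 0.5281 -0.3362  0.3795] yang -66.77 F [-0.3  0.8 -0.2] gw 0.996 gf 0.0
 tool shift mm [-50.5 -19.6  79.5]
 yaw deg -0.1
```

View pics/w1.png

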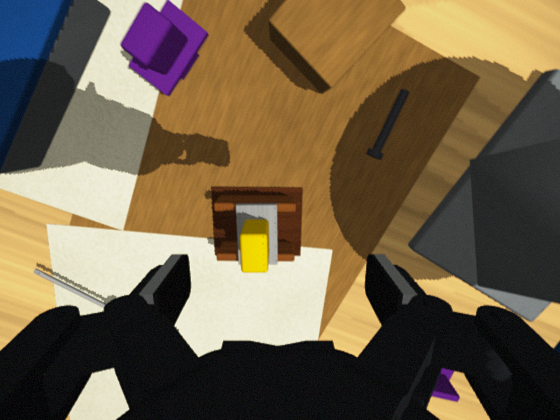

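The wrist view shows the roller's yellow grip at (255,245) in the brown rest (rails at rows 207 and 257), with nothing close around it. I'll descend now.

```bash
python3 -m pendant '[[0.0854,-0.025,-0.0098,0,0],[0.0854,-0.0256,-0.0098,0.02,0],[0.0854,0,0,0.03,0],[0.0854,0,0,0.03,0],[0.0854,0,0,0.03,0],[0.0854,0,0,0.03,0],[0.0854,0,0,0.0085,0],[0.0854,0,0,0,0]]' 
python3 -c "
from h import *
go((.473,-.3375,.226),-66.4)"
```

```text
t: 5.95
eef_pos: [0.4734, -0.3372, 0.2293]
tool_rot: [-0.002, 0.98, 0.201, -0.001]
contact_force: [0.9, -0.1, 0.6]
gripper_width: 1.003
grasp_force: 0.0
t 5.95 tcp [ 0.4734 -0.3372  0.2293] yang -66.78 F [ 0.9 -0.1  0.6] gw 1.003 gf 0.0
 tool shift mm [-0.5  0.2  3.3]
 yaw deg -0.4
```

```bash
python3 -m pendant '[[0.0854,0,0,0.002,0],[0.0854,0,0,0,0],[0.0,0,0,0,0],[0.0,0,0,0,0],[0.0,0,0,0,0],[0.0,0,0,0,0],[0.0,0,0,0,0],[0.0,0,0,0,0],[0.0,0,0,0,0],[0.0,0,0,0,0]]' 110
python3 -m pendant '[[0.0,0,0,-0.01,0],[0.0,0,0,-0.02,0],[0.0,0,0,-0.03,0],[0.0,0,0,-0.03,0],[0.0,0,0,-0.03,0],[0.0,0,0,-0.03,0],[0.0,0,0,0,0],[0.0,0,0,0,0]]'
python3 - <<'E'
from h import *
go(None)
I,D=bot.read_camera("wrist"); cv2.imwrite("pics/w2.png",I)
E
```

```text
t: 6.78
eef_pos: [0.4734, -0.3397, 0.2298]
tool_rot: [0.0, 0.98, 0.199, 0.0]
contact_force: [-1.5, 0.9, 6.2]
gripper_width: 0.294
grasp_force: 108.4
t: 7.45
eef_pos: [0.4732, -0.3395, 0.3804]
tool_rot: [0.001, 0.98, 0.2, 0.001]
contact_force: [0.5, -0.1, -4.3]
gripper_width: 0.291
grasp_force: 108.8
t 7.45 tcp [ 0.4732 -0.3395  0.3804] yang -66.97 F [ 0.5 -0.1 -4.3] gw 0.291 gf 108.8
```

View pics/w2.png

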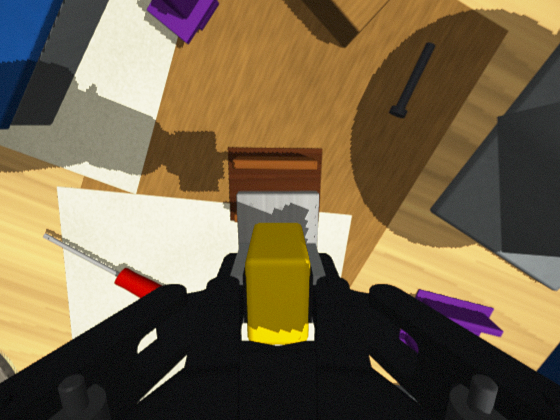

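Gripped well: the yellow block is between the pads at (278,285), with the steel plate ahead of it and clear of the rest. Next I'll carry it to the strip's near end.

```bash
python3 -m pendant '[[0,0.0148,-0.0326,0,0],[0,0.0148,-0.0326,0,0],[0,0.0148,-0.0326,0,0],[0,0.0148,-0.0326,0,0],[0,0.0148,-0.0326,0,0],[0,0.0148,-0.0326,0,0],[0,0.0148,-0.0326,0,0],[0,0.0148,-0.0326,0,0]]' 
python3 -m pendant '[[0,0,0,0,5],[0,0,0,0,6],[0,0,0,0,6],[0,0,0,0,6],[0,0,0,0,6],[0,0,0,0,5.4],[0,0,0,0,0],[0,0,0,0,0],[0,0,0,0,0]]'
python3 - <<'E'
from h import *
go((.4801,-.0531,.320),-101.4)
M=bot.camera_model("wrist");I,D=bot.read_camera("wrist"); C=cloud("wrist",D,M)
b,g,r=[I[...,i].astype(int) for i in range(3)]
m=(r>150)&(g>70)&(g<190)&(b<120)&(r-b>80)&(abs(C[...,2]-.083)<.01)&(D>0); print("orange",m.sum(),rect(C[m][:,:2]))
cv2.imwrite("pics/w3.png",I)
E
```

```text
t: 8.17
eef_pos: [0.4789, -0.051, 0.3775]
tool_rot: [-0.0, 0.98, 0.2, -0.002]
contact_force: [0.7, -0.4, -4.1]
gripper_width: 0.294
grasp_force: 109.4
t: 8.92
eef_pos: [0.4798, -0.0529, 0.3784]
tool_rot: [0.0, 0.995, -0.098, -0.001]
contact_force: [-0.7, 0.5, -4.0]
gripper_width: 0.293
grasp_force: 109.8
t 8.92 tcp [ 0.4798 -0.0529  0.3784] yang -101.21 F [-0.7  0.5 -4. ] gw 0.293 gf 109.8
 tool shift mm [ 0.5  0.1 58.4]
 yaw deg 0.2
orange 2137 (array([554.3,  95.8]), array([174.1,  98.5]), 22.6)
```

View pics/w3.png

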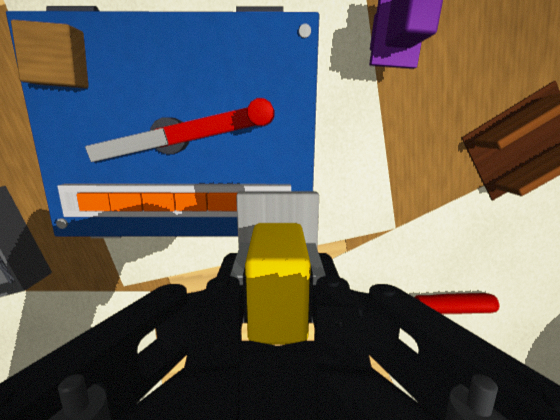

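The wheel is above the strip's near end at (278,205), and the strip runs left along row 202, parallel to the tool. I'll lower until contact.

```bash
python3 -m pendant '[[0,0,0,0.02,0],[0,0,0,0.02,0],[0,0,0,0.02,0],[0,0,0,0.01,0],[0,0,0,0,0],[0,0,0,0,0]]' 
python3 -m pendant '[[0,0,0,0.003,0],[0,0,0,0,0],[0,0,0,0,0]]' 
python3 -m pendant '[[0,0,0,0.002,0],[0,0,0,0,0],[0,0,0,0,0]]' 
```

```text
t: 9.47
eef_pos: [0.4803, -0.0533, 0.3093]
tool_rot: [0.0, 0.995, -0.099, -0.0]
contact_force: [0.5, -0.1, -2.4]
gripper_width: 0.29
grasp_force: 109.9
t: 9.72
eef_pos: [0.4806, -0.0531, 0.3069]
tool_rot: [-0.0, 0.995, -0.099, 0.001]
contact_force: [0.7, -0.4, -3.4]
gripper_width: 0.287
grasp_force: 109.8
t: 9.97
eef_pos: [0.4808, -0.0537, 0.3055]
tool_rot: [-0.0, 0.995, -0.099, 0.001]
contact_force: [-2.2, -0.6, 10.8]
gripper_width: 0.291
grasp_force: 112.3
```

```bash
python3 -m pendant '[[0,0,0,0.0015,0],[0,0,0,0,0],[0,0,0,0,0]]' 
python3 -m pendant '[[0,0,-0.006,0,0],[0,0,-0.006,0,0],[0,0,-0.006,0,0],[0,0,-0.006,0,0],[0,0,-0.006,0,0],[0,0,-0.006,0,0]]'
python3 -c "
from h import *
S=np.array([.4995,.0429]);o=bot.get_obs();d=o['eef_pos'][:2]-S;a=np.radians(-11.4)
print(d@[-np.sin(a),np.cos(a)],d@[np.cos(a),np.sin(a)])
go(None)"
```

```text
t: 10.22
eef_pos: [0.4811, -0.0541, 0.3053]
tool_rot: [-0.001, 0.995, -0.099, 0.001]
contact_force: [-7.8, -0.0, 30.4]
gripper_width: 0.291
grasp_force: 114.7
t: 10.72
eef_pos: [0.488, -0.0194, 0.3053]
tool_rot: [-0.0, 0.995, -0.1, 0.001]
contact_force: [-8.2, -1.4, 28.4]
gripper_width: 0.288
grasp_force: 114.0
-0.06331095936054378 0.0010267813534492333
t 10.72 tcp [ 0.488  -0.0194  0.3053] yang -101.46 F [-8.2 -1.4 28.4] gw 0.288 gf 114.0
```

```bash
python3 -m pendant '[[0,0,-0.006,0,0],[0,0,-0.006,0,0],[0,0,-0.006,0,0],[0,0,-0.006,0,0],[0,0,-0.006,0,0],[0,0,-0.006,0,0],[0,0,-0.006,0,0],[0,0,-0.006,0,0],[0,0,-0.006,0,0],[0,0,-0.006,0,0],[0,0,-0.006,0,0],[0,0,-0.006,0,0]]'
python3 -m pendant '[[0,0,-0.007,0,0],[0,0,-0.007,0,0],[0,0,-0.007,0,0],[0,0,-0.007,0,0],[0,0,-0.007,0,0],[0,0,-0.007,0,0],[0,0,-0.007,0,0],[0,0,-0.007,0,0],[0,0,-0.007,0,0],[0,0,-0.007,0,0],[0,0,-0.007,0,0],[0,0,-0.007,0,0]]'
python3 -c "
from h import *
S=np.array([.4995,.0429]);o=bot.get_obs();d=o['eef_pos'][:2]-S;a=np.radians(-11.4)
print(d@[-np.sin(a),np.cos(a)],d@[np.cos(a),np.sin(a)])
go(None)"
```

```text
t: 11.72
eef_pos: [0.5025, 0.0524, 0.3053]
tool_rot: [-0.001, 0.995, -0.099, 0.001]
contact_force: [-7.5, -0.7, 26.4]
gripper_width: 0.29
grasp_force: 113.8
t: 12.72
eef_pos: [0.5191, 0.1354, 0.3054]
tool_rot: [-0.002, 0.995, -0.099, 0.001]
contact_force: [-6.3, -0.8, 22.5]
gripper_width: 0.293
grasp_force: 113.3
0.09454137802982837 0.000967460702886722
t 12.72 tcp [0.5191 0.1354 0.3054] yang -101.39 F [-6.3 -0.8 22.5] gw 0.293 gf 113.3
```

```bash
python3 -m pendant '[[0,0,0,0.001,0],[0,0,0.008,0,0],[0,0,0.008,0,0],[0,0,0.008,0,0],[0,0,0.008,0,0],[0,0,0.008,0,0],[0,0,0.008,0,0],[0,0,0.008,0,0],[0,0,0.008,0,0],[0,0,0.008,0,0],[0,0,0.008,0,0],[0,0,0.008,0,0]]'
python3 -m pendant '[[0,0,0.008,0,0],[0,0,0.008,0,0],[0,0,0.008,0,0],[0,0,0.008,0,0],[0,0,0.008,0,0],[0,0,0.008,0,0],[0,0,0.008,0,0],[0,0,0.008,0,0],[0,0,0.008,0,0],[0,0,0.008,0,0],[0,0,0.008,0,0]]'
python3 -m pendant '[[0,0,0,-0.01,0],[0,0,0,-0.02,0],[0,0,0,-0.03,0],[0,0,0,-0.03,0],[0,0,0,0,0]]'
python3 - <<'E'
from h import *
go((.4733,-.3395,.3804),-66.8)
I,D=bot.read_camera("wrist"); cv2.imwrite("pics/w4.png",I)
E
```

```text
t: 13.72
eef_pos: [0.5025, 0.0498, 0.3052]
tool_rot: [-0.003, 0.995, -0.098, 0.001]
contact_force: [-8.3, 4.6, 34.3]
gripper_width: 0.286
grasp_force: 114.5
t: 14.63
eef_pos: [0.4854, -0.0372, 0.3052]
tool_rot: [-0.003, 0.995, -0.099, 0.002]
contact_force: [-7.0, 5.3, 36.2]
gripper_width: 0.291
grasp_force: 114.8
t: 15.05
eef_pos: [0.4851, -0.0382, 0.3962]
tool_rot: [-0.001, 0.995, -0.099, 0.004]
contact_force: [1.8, -0.2, -4.5]
gripper_width: 0.289
grasp_force: 110.3
t 15.05 tcp [ 0.4851 -0.0382  0.3962] yang -101.41 F [ 1.8 -0.2 -4.5] gw 0.289 gf 110.3
 tool shift mm [ 48.  297.7  15.2]
 yaw deg -34.6
```

View pics/w4.png

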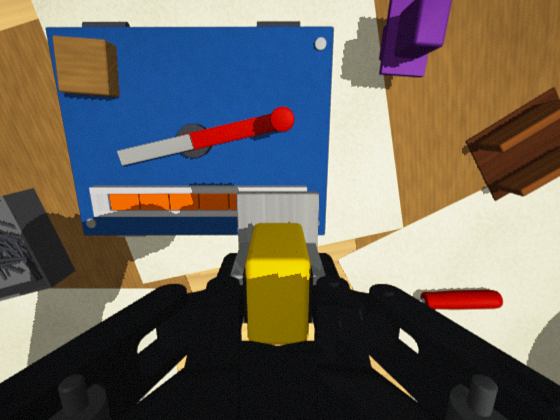

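Every link was rolled down to the flush height (z held at 0.3053 for both passes), and the lever has not moved (knob at (283,119)). I'll take the roller back to the rest.

```bash
python3 -m pendant '[[0,0.006,0.037,0,0],[0,0.006,0.037,0,0],[0,0.006,0.037,0,0],[0,0.006,0.037,0,0],[0,0.006,0.037,0,0],[0,0.006,0.037,0,0],[0,0.006,0.037,0,0],[0,0.006,0.037,0,0]]'
python3 -m pendant '[[0,0,0,0,-5],[0,0,0,0,-6],[0,0,0,0,-6],[0,0,0,0,-6],[0,0,0,0,-6],[0,0,0,0,-5.6],[0,0,0,0,0],[0,0,0,0,0],[0,0,0,0,0]]'
python3 -c "
from h import *
go((.4733,-.3385,.2298),-66.9)"
```

```text
t: 15.77
eef_pos: [0.4716, -0.3381, 0.3897]
tool_rot: [-0.001, 0.995, -0.099, -0.001]
contact_force: [0.9, 0.9, -2.9]
gripper_width: 0.287
grasp_force: 109.8
t: 16.52
eef_pos: [0.4719, -0.3367, 0.3908]
tool_rot: [-0.001, 0.98, 0.2, -0.001]
contact_force: [0.7, -0.5, -4.3]
gripper_width: 0.289
grasp_force: 110.3
t 16.52 tcp [ 0.4719 -0.3367  0.3908] yang -66.93 F [ 0.7 -0.5 -4.3] gw 0.289 gf 110.3
 tool shift mm [  0.7   2.4 161. ]
 yaw deg -0.0
```

```bash
python3 -m pendant '[[0,0.001,0.002,0.02,0],[0,0,0,0.03,0],[0,0,0,0.03,0],[0,0,0,0.03,0],[0,0,0,0.02,0],[0,0,0,0.015,0],[0,0,0,0.01,0],[0,0,0,0.003,0],[0,0,0,0,0],[0,0,0,0,0]]'
python3 -c "
from h import *
go((.4733,-.3385,.2298),-66.9)"
```

```text
t: 17.35
eef_pos: [0.4741, -0.3388, 0.2344]
tool_rot: [0.0, 0.98, 0.201, 0.0]
contact_force: [-0.5, -0.6, -3.4]
gripper_width: 0.291
grasp_force: 110.4
t 17.35 tcp [ 0.4741 -0.3388  0.2344] yang -66.81 F [-0.5 -0.6 -3.4] gw 0.291 gf 110.4
 tool shift mm [-0.6 -0.6  4.6]
 yaw deg 0.1
```

```bash
python3 -m pendant '[[0,0,0,0.003,0],[0,0,0,0.0017,0],[0,0,0,0,0],[0,0,0,0,0]]'
python3 -m pendant '[[0.06,0,0,0,0],[0.06,0,0,0,0],[0.0854,0,0,0,0],[0.0854,0,0,0,0],[0.0854,0,0,0,0],[0.0854,0,0,0,0]]' 20
python3 -m pendant '[[0.0854,0,0,-0.01,0],[0.0854,0,0,-0.02,0],[0.0854,0,0,-0.035,0],[0.0854,0,0,-0.04,0],[0.0854,0,0,-0.04,0],[0.0854,0,0,-0.02,0],[0.0854,0,0,0,0],[0.0854,0,0,0,0]]'
python3 - <<'E'
from h import *
I,D=bot.read_camera("wrist"); cv2.imwrite("pics/w5.png",I); M=bot.camera_model("wrist"); C=cloud("wrist",D,M)
for n in ("rest","roller"):
    for d in bot.trace(n,"wrist")[:2]:
        p=C[d["mask"]&(D>0)]; zt=np.percentile(p[:,2],97); s=p[p[:,2]>zt-.012]; print(n,d["score"],zt,rect(s[:,:2]))
I,D=bot.read_camera("top"); C=cloud("top",D)
b,g,r=[I[...,i].astype(int) for i in range(3)]
m=(r>150)&(g>70)&(g<190)&(b<120)&(r-b>80)&(abs(C[...,0]-.5)<.04)&(abs(C[...,1]-.04)<.11)&(C[...,2]<.1)
a=np.radians(-11.4);v=(C[m][:,:2]-[.4995,.0429])@[-np.sin(a),np.cos(a)]
for y in (-75,-45,-15,15,45,75): print(y,np.median(C[m][abs(v*1000-y)<12][:,2]))
go(None)
E
```

```text
t: 17.68
eef_pos: [0.4742, -0.3387, 0.2298]
tool_rot: [0.0, 0.98, 0.201, 0.001]
contact_force: [0.9, -0.1, 1.1]
gripper_width: 0.288
grasp_force: 110.5
t: 18.18
eef_pos: [0.4738, -0.3385, 0.229]
tool_rot: [0.0, 0.98, 0.201, 0.0]
contact_force: [-0.1, -0.7, -0.4]
gripper_width: 1.001
grasp_force: 0.0
t: 18.85
eef_pos: [0.4738, -0.3387, 0.3956]
tool_rot: [0.001, 0.98, 0.201, 0.001]
contact_force: [-0.2, -1.0, -0.2]
gripper_width: 0.998
grasp_force: 0.0
rest 0.65 0.039923927176069234 (array([ 469.8, -336.8]), array([71.4, 89.7]), 22.1)
rest 0.58 0.02916616109622025 (array([ 456.2, -515.7]), array([286.1,  18. ]), 70.1)
roller 0.92 0.08987801668788714 (array([ 591.5, -197.9]), array([ 8.5, 20.2]), 28.4)
roller 0.62 0.09640007076350056 (array([ 472.2, -338.5]), array([38.6, 25.3]), 22.4)
-75 0.08008460696719648
-45 0.07994393155386822
-15 0.07988799273943176
15 0.0800249266580351
45 0.08000603479308345
75 0.07969616521679368
t 19.05 tcp [ 0.4734 -0.338   0.3926] yang -66.78 F [-0.   0.1 -0. ] gw 1.001 gf 0.0
```

View pics/w5.png

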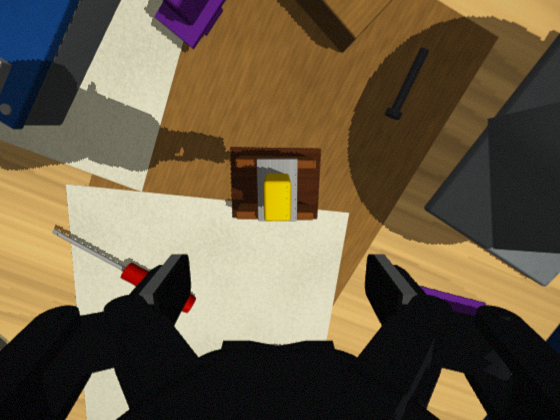

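The roller is back between the rails (grip at (278,200)) and upright, and all the links measure flush at 0.080. Now the lever.

```bash
python3 -m pendant '[[0,0.0193,-0.0302,0,0],[0,0.0193,-0.0302,0,0],[0,0.0193,-0.0302,0,0],[0,0.0193,-0.0302,0,0],[0,0.0193,-0.0302,0,0],[0,0.0193,-0.0302,0,0],[0,0.0193,-0.0302,0,0],[0,0.0193,-0.0302,0,0],[0,0,0,0,-5.6],[0,0,0,0,-5.6],[0,0,0,0,-5.6],[0,0,0,0,0]]' 
python3 -m pendant '[[0,0,0,0.03,0],[0,0,0,0.03,0],[0,0,0,0.03,0],[0,0,0,0.02,0],[0,0,0,0.01,0],[0,0,0,0,0],[0,0,0,0,0]]' 
python3 - <<'E'
from h import *
go((.52,-.055,.271),-50)
o=bot.get_obs();R=rot(o);P=np.array([.5583,.031]);e=np.array(o["eef_pos"])
prev=e.copy()
for ph in range(-108,-20,6):
    q=np.array([*(P+.085*np.array([np.cos(np.radians(ph)),np.sin(np.radians(ph))])),.271])
    print(ph,np.round((R.T@(q-prev))*1000,1)); prev=q
I,D=bot.read_camera("wrist"); cv2.imwrite("pics/w6.png",I)
E
```

```text
t: 20.05
eef_pos: [0.5201, -0.0552, 0.393]
tool_rot: [-0.0, 0.939, 0.344, -0.001]
contact_force: [0.7, -0.4, 0.9]
gripper_width: 0.0
grasp_force: 0.0
t: 20.63
eef_pos: [0.5205, -0.0559, 0.274]
tool_rot: [0.0, 0.94, 0.341, -0.0]
contact_force: [-0.5, 0.6, 0.3]
gripper_width: -0.003
grasp_force: 0.0
t 20.63 tcp [ 0.5205 -0.0559  0.274 ] yang -50.09 F [-0.5  0.6  0.3] gw -0.003 gf 0.0
 tool shift mm [ 0.2 -1.   3. ]
 yaw deg -0.1
-108 [12.8  2.8  3. ]
-102 [ 5.1  7.3 -0. ]
-96 [ 5.8  6.7 -0. ]
-90 [ 6.5  6.1 -0. ]
-84 [ 7.1  5.3 -0. ]
-78 [ 7.6  4.6 -0. ]
-72 [ 8.1  3.7 -0. ]
-66 [ 8.4  2.9 -0. ]
-60 [ 8.7  2.  -0. ]
-54 [ 8.8  1.1 -0. ]
-48 [ 8.9  0.1 -0. ]
-42 [ 8.9 -0.8 -0. ]
-36 [ 8.7 -1.7 -0. ]
-30 [ 8.5 -2.6 -0. ]
-24 [ 8.2 -3.5 -0. ]
```

View pics/w6.png

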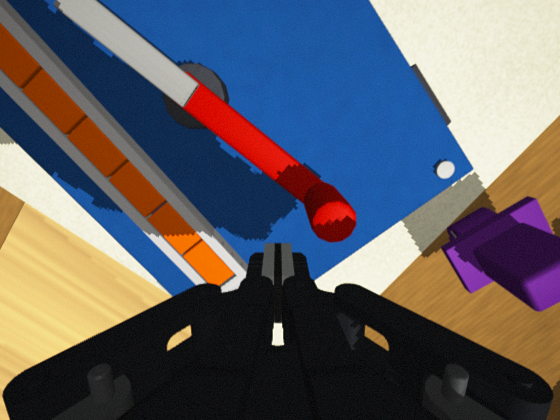

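The fingers are shut at (278,262), behind the knob at (330,212) and clear of the strip. I'll push along the arc.

```bash
python3 -m pendant '[[0,0.0128,0.0028,0,0],[0,0.0051,0.0073,0,0],[0,0.0058,0.0067,0,0],[0,0.0065,0.0061,0,0],[0,0.0071,0.0053,0,0],[0,0.0076,0.0046,0,0],[0,0.0081,0.0037,0,0]]' 
python3 -m pendant '[[0,0.0084,0.0029,0,0],[0,0.0087,0.002,0,0],[0,0.0088,0.0011,0,0],[0,0.0089,0.0001,0,0],[0,0.0089,-0.0008,0,0],[0,0.0087,-0.0017,0,0],[0,0.0085,-0.0026,0,0],[0,0,0,0,0]]' 
python3 -m pendant '[[0,0.0042,-0.0015,0,0],[0,0.0042,-0.002,0,0],[0,0,0,0,0],[0,0,0,0,0]]' 
python3 - <<'E'
from h import *
go(None)
I,D=bot.read_camera("top");C=cloud("top",D)
for d in bot.pinpoint("lever_knob","top")[:1]: print(d, world("top",d["at"],D,.126))
cv2.imwrite("pics/t2.png",cv2.resize(I[140:290,150:300],(600,600)))
E
```

```text
t: 21.27
eef_pos: [0.5852, -0.0499, 0.274]
tool_rot: [0.0, 0.94, 0.342, -0.0]
contact_force: [-2.6, -0.3, 0.3]
gripper_width: -0.002
grasp_force: 1.1
t: 21.93
eef_pos: [0.6329, -0.0093, 0.2741]
tool_rot: [0.0, 0.939, 0.343, 0.001]
contact_force: [-0.5, -0.5, -0.1]
gripper_width: -0.001
grasp_force: 0.0
t: 22.27
eef_pos: [0.6343, -0.0075, 0.274]
tool_rot: [0.002, 0.94, 0.34, -0.002]
contact_force: [-7.6, -12.3, 1.9]
gripper_width: 0.005
grasp_force: 6.1
t 22.27 tcp [ 0.6343 -0.0075  0.274 ] yang -50.23 F [ -7.6 -12.3   1.9] gw 0.005 gf 6.1
```

View pics/t2.png

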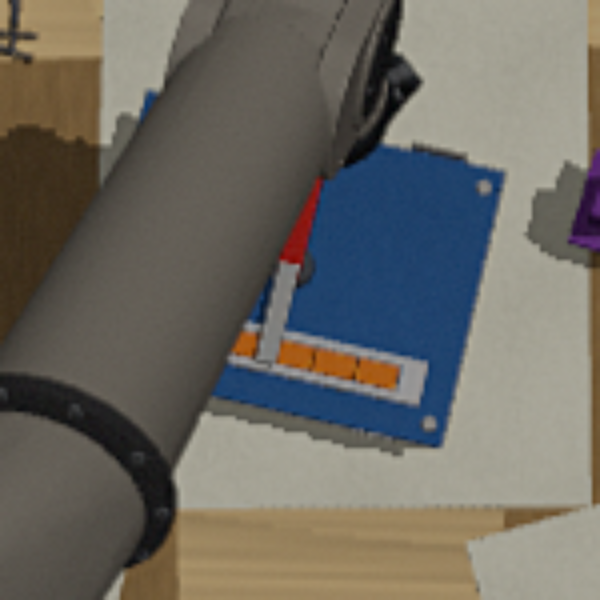

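The arm hides the knob, but the tongue lies across the strip at (275,330) and the stop resists with 14 N. I'll back off and check.

```bash
python3 -m pendant '[[0,-0.01,0.003,0,0],[0,-0.015,0.004,0,0],[0,0,0,-0.03,0],[0,0,0,-0.04,0],[0,0,0,-0.04,0],[0,-0.02,0.035,0,0],[0,-0.02,0.035,0,0],[0,-0.02,0.035,0,0],[0,-0.02,0.035,0,0],[0,0,0,0,0],[0,0,0,0,0]]' 
python3 - <<'E'
from h import *
go(None)
I,D=bot.read_camera("top");C=cloud("top",D)
b,g,r=[I[...,i].astype(int) for i in range(3)]
k=(r>g+70)&(b<90)&(g<60)&(C[...,2]>.118)&(C[...,2]<.135)&(D>0)&(abs(C[...,0]-.6)<.08)&(abs(C[...,1])<.1)
if k.any():
    p=C[k].mean(0); d=p[:2]-[.5583,.031]; print(p,np.hypot(*d),"lever",np.arctan2(d[1],d[0])+np.radians(101.4))
for n in ("roller","rest","washer_box","nut_jar","carton"):
    for d in bot.trace(n,"top")[:2]:
        p=C[d["mask"]&(D>0)]; zt=np.percentile(p[:,2],97); print(n,round(zt,3),rect(p[p[:,2]>zt-.012][:,:2]))
cv2.imwrite("pics/t3.png",I)
E
```

```text
t: 23.28
eef_pos: [0.649, -0.1872, 0.3845]
tool_rot: [0.001, 0.941, 0.339, 0.001]
contact_force: [0.3, 1.5, -0.3]
gripper_width: -0.001
grasp_force: 0.0
t 23.28 tcp [ 0.649  -0.1872  0.3845] yang -50.33 F [ 0.3  1.5 -0.3] gw -0.001 gf 0.0
[0.64063563 0.01633748 0.1253738 ] 0.08363101124555802 lever 1.5935290096763401
roller 0.098 (array([ 475.3, -337.6]), array([39.6, 26.1]), 23.5)
roller 0.094 (array([ 580.6, -188.8]), array([  7.5, 100.6]), 65.4)
rest 0.042 (array([ 381.6, -625.4]), array([70. , 88.4]), 7.3)
washer_box 0.094 (array([638.2, 106.8]), array([45.5, 45.2]), 76.1)
washer_box 0.093 (array([559.9,  41.5]), array([231.3, 188.3]), 65.1)
nut_jar 0.089 (array([676.3, 311.3]), array([55.4, 54.4]), 21.3)
carton 0.065 (array([ 695.6, -325. ]), array([79.8, 91.6]), 68.7)
```

View pics/t3.png

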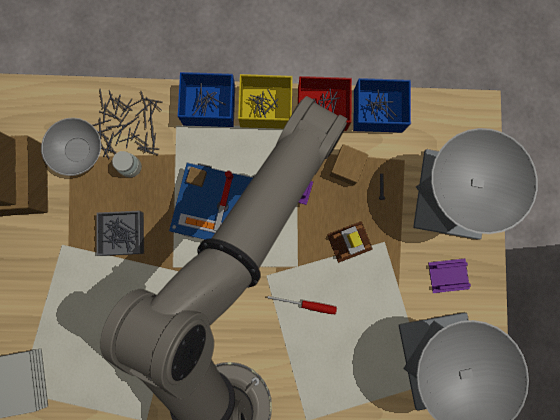

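The lever is at its stop (about 1.57) with the arm pointing up at (228,185). The roller is in its rest at (353,240), the other objects have not moved, and the robot touches nothing.

```bash
python3 -c "
from station import bot
print(bot.hand_in())"
```

```text
the job is handed in; nothing more can be done
None
```

I handed the job in at about 23 s: all six links measure flush, the lever is at its end stop, the roller hangs upright in its rest, and the washer box, jar and carton have not moved; the judge's verdict was not shown.

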